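# Walk the pressing block round to the fence

### The arm

A 6-joint arm with a two-finger parallel gripper is mounted at the origin on the work surface. World frame = base frame: x ahead of the robot, y to its left, z up, the work surface at z = 0. Lengths are in m, angles in rad, forces in N, time in s.
With the tool pointing down it reaches from about 0.325 to 0.9 m from the base axis. Payload 3.5 kg.
Tool frame: the origin (TCP) lies midway between the tips of the shut fingers; the grasp point (between the pads) lies arm.tcp_to_grasp behind it (arm.tcp_to_grasp is the distance from the TCP to the grasp point, in m); z points along the fingers, y is the direction in which the jaws open and shut (so a half turn about z gives the same grasp; the last joint's range is limited). The gripper opens to 85 mm and grips with 20 to 120 N. Pads are 22 mm wide; open, the fingers measure 114 mm over their backs; the gripper's body (76 mm by 85 mm) begins 54 mm behind the grasp point. The pads swing forward as they close: fully open they stand 13 mm farther back than shut.
Start: joints at [-1.291, 0.276, -0.026, 1.268, 0, 1.467], TCP at [0.233, -0.58, 0.231] pointing down, gripper open.
Joint ranges: [-3.12, 3.12], [-0.85, 1.88], [-1.08, 1.24], [-1.95, 2.15], [-1.57, 1.53], [-3.14, 3.14]. Speed limits (rad/s): [2.57, 2.57, 3.14, 3.14, 3.14, 3.14].

### API

Orientations are given as [roll, pitch, yaw] about the fixed x, y, z axes, in that order (R = Rz(yaw) Ry(pitch) Rx(roll)).
In Python, from plant import arm, imaging, hand_in gives the robot as it stands. The module is installed in compiled form; this text tells all that it offers.
- The arm moves only by the shell command python3 -m pendant 'ROWS' [FORCE]. ROWS is JSON, a list of rows, each a list of 3 entries, a list of its own where there are three numbers: the closure, from 0 (fully open) to 1 (shut), then the shift along the world's x, y, z normalised to -1 to 1, where 1 is 2.5 cm, then the turn about the world's z normalised to -1 to 1, where 1 is 120 degrees. In form: [[hand, [x, y, z], roll], ...]. A call has 1 to 20 rows; each row shifts and turns the commanded pose from where the row before left it; what a row does not reach is not made up. A row lasts 1/12 s, in which the tool goes at most 41.7 mm and 7.16 degrees, less where a joint would pass 70% of its speed; a pose out of reach is approached as far as the arm can. A call with a number of a shift or a turn outside -1 to 1 is refused whole. A call with a gripper value outside its range is refused whole. The fingers move at their own pace and stop on an object; FORCE is the grip in N (left out, the last holds). Time passes only in rows, so rows that do not move let the fingers close. It gives the time, the measured TCP pose, the force and the opening at its end, in the units of the state.
- arm.get_state(): the state, without advancing time (a new reading comes with each control period).
- imaging.read_camera(name): name is "scene" or "top" or "wrist"; returns the picture (384x512x3 uint8, red, green, blue); there is no depth.
- imaging.camera_model(name): a dict with "vfov" (degrees; the focal length in pixels is half the picture's height over the tangent of half this angle, whatever the lens; pixels are square), "cx", "cy" (the principal point, pixels), "distortion" ([k1, k2, p1, p2, k3] as OpenCV has them; the pictures are not rectified), "cam_to_world" (4x4, takes a point from camera to world coordinates); the wrist camera has in their place "tool_from_camera" (4x4, takes a point from camera to tool coordinates, whose origin is the TCP and whose axes are the flange's). Camera axes: x right, y down, z forward; pixel columns grow to the right and rows downward; lengths in m; the calibration is good to about 2 mm. A picture is of the moment at which its call begins: read the wrist's pose just before it. camera_model takes no time and is no camera call.
- hand_in(): hands the job in, once; it reports no verdict.
The state is a dict: "t": time; "joints": joint angles; "dq": joint speeds; "tau": joint torques, N m; "tcp_pos": TCP position; "eef_rot": TCP orientation; "ft_force": force on the tool from outside, world axes, zero at the start; "ft_torque": the same for the moment, N m; "gripper_width": finger opening in m.
Only numpy, scipy, OpenCV 4.12 (cv2) and the standard library are available. Lean on these libraries where they do the work, as an engineer would, in place of code of your own. Each camera call takes 0.05 s, during which the arm holds its last target. There are 200 camera calls.

### The job

Walk the heavy wooden pressing block round on the bench, pushing at alternate corners, until its metal-faced long side looks squarely at the dark wooden fence; keep it clear of the fence while you turn it. Then push it straight up until the metal face sits flush along the fence, the block's whole length on the fence, and come away. Keep the block flat on the bench (do not lift or tip it), and leave the glue bottle, the screw jar and the screwdriver where they are.

Things in the scene. Friction and masses are not known exactly. Their poses are not given: they have to be found in the camera images.
- block: loose cuboid of laminated wood, 100 (x) by 150 (y) by 60 (z) mm, about 0.9 kg. Origin: middle of its underside, z up; its +x points out of the metal-faced long side. A fingertip pushing near one end of a side turns it about a point some 45 mm beyond its middle, towards the other end, so its middle also slides. Starts about 40 to 130 degrees anticlockwise from facing the fence
- block_face (a point): centre of the block's metal (light grey aluminium) face, 50 mm along the block's +x from its middle, 30 mm above the bench
- fence: dark wooden fence fixed to the bench beyond the block, 420 mm long, 45 mm high, 25 mm thick, steel brackets behind. Origin: foot of its front face (towards the robot), at mid-length. Its x points from the front face into the fence, away from the robot; y runs along it; z up. The block is home when its +x points along the fence's +x and its metal face touches the front face
- glue: glue bottle standing upright, white with an orange cap, 60 mm across, 160 mm tall; origin at the middle of its foot. Leave alone
- screws: amber glass screw jar with a red lid, standing, 64 mm across, 85 mm tall; origin at the middle of its foot. Leave alone
- driver: yellow-handled screwdriver lying on the bench, about 200 mm long along its x; origin at its middle on the bench. Leave alone

How it is judged:
On the way:
1. clear of the fence by 10 mm or more in the middle of the metal face, the block is turned until the metal face looks at the fence within 11 degrees (angle between the x axis of block and the x axis of fence, either way round below 0.2 rad and x of block_face in the frame of fence below -0.01 m and contact force between block and fence below 0.5 N and x of fence in the frame of block above 0 m), for 0.2 s.
At the end, for the whole second after the job is handed in: The block lies at rest flat on the bench with its metal face against the fence: the face's centre within 4 mm of the fence's front face, parallel within 2.3 degrees, and no more than 140 mm along the fence from its middle (angle between the x axis of block and the x axis of fence, either way round below 0.04 rad and x of block_face in the frame of fence between -0.004 and 0.004 m and x of block in the frame of fence below -0.04 m and y of block_face in the frame of fence between -0.14 and 0.14 m and height (world z) of block below 0.005 m and angle between block's own z axis and vertical below 0.05 rad and linear speed of block below 0.01 m/s); the robot touches nothing.
It fails at once if the block is lifted (its underside over 12 mm up) or tipped (over 10 degrees) (height (world z) of block above 0.012 m or angle between block's own z axis and vertical above 0.17 rad).
It fails at once if the block is pushed against the fence while its metal face is still more than 25 degrees off square to it, or with the bare side to it ((angle between the x axis of block and the x axis of fence, either way round above 0.44 rad or x of fence in the frame of block below -0.03 m) and contact force between block and fence above 2 N).
It fails at once if the glue bottle is pushed from its place or knocked over (distance of glue from where it was at the start of the episode above 0.025 m).
It fails at once if the screw jar is pushed from its place or knocked over (distance of screws from where it was at the start of the episode above 0.025 m).
It fails at once if the screwdriver is pushed from its place or knocked over (distance of driver from where it was at the start of the episode above 0.025 m).
It also fails if it takes over 64 s, if anything falls off the work surface, if the arm or the gripper's body presses on something with over 40 N, if the wrist force passes 120 N, or if a joint passes its speed limit or range.

## Working session

There is one attempt and no reset: what is moved stays moved. The work goes in short steps, Python scripts to look and compute and a shell command to move; the robot and the scene stay as the last step left them, time stands still between calls to the robot, and variables do not carry over. Pictures are saved under pics/ and viewed, about 8 in all and at most 12, crops included, and the job is handed in when it is done.

```bash
mkdir -p pics; cat > h.py <<'E'
import numpy as np, cv2
from plant import arm, imaging
def K(m):
    f=192/np.tan(np.radians(m["vfov"])/2); return np.array([[f,0,m["cx"]],[0,f,m["cy"]],[0,0,1.]])
def ray(name,px,z):
    m=imaging.camera_model(name); T=np.array(m["cam_to_world"])
    u=cv2.undistortPoints(np.array(px,float).reshape(-1,1,2),K(m),np.array(m["distortion"],float))[:,0]
    d=np.c_[u,np.ones(len(u))]@T[:3,:3].T; o=T[:3,3]
    return o+d*((z-o[2])/d[:,2])[:,None]
def snap(name,fn=None):
    im=imaging.read_camera(name)
    if fn: cv2.imwrite("pics/"+fn,cv2.cvtColor(im,cv2.COLOR_RGB2BGR))
    return im
E
python3 - <<'E'
from h import *
a=snap("top"); b=snap("scene")
cv2.imwrite("pics/top0.png",cv2.cvtColor(a,cv2.COLOR_RGB2BGR));cv2.imwrite("pics/sc0.png",cv2.cvtColor(b,cv2.COLOR_RGB2BGR))
print(imaging.camera_model("top"));s=arm.get_state();print(s["tcp_pos"],s["eef_rot"],s["gripper_width"],arm.tcp_to_grasp)
E
```

```text
{'vfov': 46.58057757738497, 'cx': 247.57106701738624, 'cy': 196.59845296910925, 'distortion': array([-0.15490651,  0.        ,  0.        ,  0.        ,  0.        ]), 'cam_to_world': array([[-1.94640256e-03, -9.91674913e-01,  1.28752003e-01,
         4.48510712e-01],
       [-9.99882172e-01, -3.05028615e-05, -1.53506128e-02,
         1.03914358e-01],
       [ 1.52267449e-02, -1.28766711e-01, -9.91558007e-01,
         1.31157885e+00],
       [ 0.00000000e+00,  0.00000000e+00,  0.00000000e+00,
         1.00000000e+00]])}
[ 0.23323714 -0.57910188  0.23025657] [-3.13957891e+00 -1.73654397e-04  3.82815839e-01] 0.08553160838395256 0.0187
```

View pics/top0.png

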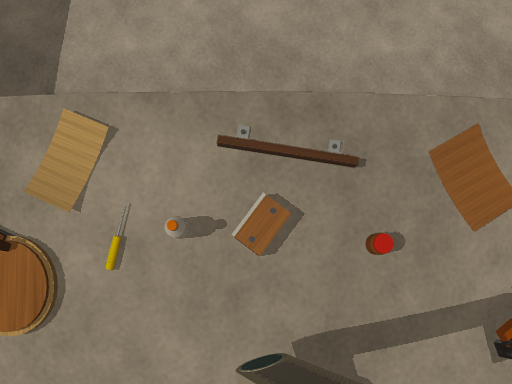

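View pics/sc0.png

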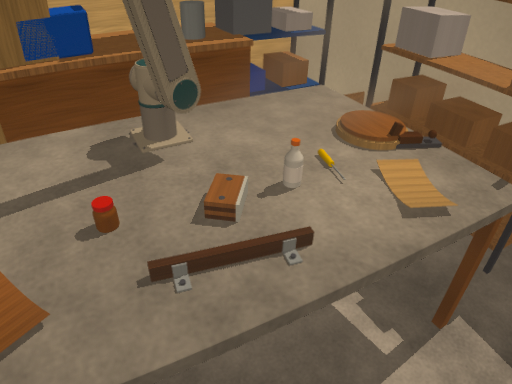

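The top view shows the block at about (262,224) with its metal face to the upper left. The fence runs from (218,140) to (357,162), with glue at (173,226), the jar at (380,243) and the driver at (117,240). Next I'll measure with masks.

```bash
cat >> h.py <<'E'
def rectpts(im,lo,hi,roi,z,name="top"):
    hsv=cv2.cvtColor(im,cv2.COLOR_RGB2HSV); m=cv2.inRange(hsv,lo,hi); k=np.zeros_like(m); x0,y0,x1,y1=roi; k[y0:y1,x0:x1]=m[y0:y1,x0:x1]
    k=cv2.morphologyEx(k,cv2.MORPH_CLOSE,np.ones((3,3)))
    c=max(cv2.findContours(k,0,1)[0],key=cv2.contourArea)
    return c[:,0,:], ray(name,c[:,0,:],z)
def block(im,fence=None,roi=(150,120,350,330)):
    c,w=rectpts(im,(5,90,70),(20,255,255),roi,.06)
    r=cv2.minAreaRect((w[:,:2]*1000).astype(np.float32)); return r,c
E
python3 - <<'E'
from h import *
im=cv2.cvtColor(cv2.imread("pics/top0.png"),cv2.COLOR_BGR2RGB); hsv=cv2.cvtColor(im,cv2.COLOR_RGB2HSV)
for p in [(262,224),(285,212),(248,217),(290,152),(290,146),(225,142),(330,215)]: print(p,im[p[1],p[0]],hsv[p[1],p[0]])
r,c=block(im,roi=(200,180,310,270)); print("block",r,len(c)); print(cv2.boxPoints(r))
c,w=rectpts(im,(0,60,20),(20,255,110),(205,125,370,175),.045)
r=cv2.minAreaRect((w[:,:2]*1000).astype(np.float32)); print("fence",r,cv2.boxPoints(r))
print("cands",ray("top",[(265,194),(290,212),(262,255),(234,236)],.06).round(3))
print("glue cap",ray("top",[(172,225)],.16).round(3),"jar lid",ray("top",[(383,243)],.085).round(3),"driver",ray("top",[(127,205),(110,268)],.01).round(3))
g=im[175:275,215:315]; f=im[125:175,205:375]
v=np.zeros((600,800,3),np.uint8); v[:400,:400]=cv2.resize(g,(400,400),interpolation=2); v[400:600,:680]=cv2.resize(f,(680,200),interpolation=2)
cv2.imwrite("pics/c1.png",v[:,:,::-1])
E
```

```text
(262, 224) [132  85  41] [ 15 176 132]
(285, 212) [139  87  44] [ 14 174 139]
(248, 217) [152 132 107] [ 17  75 152]
(290, 152) [81 51 32] [ 12 154  81]
(290, 146) [88 63 47] [ 12 119  88]
(225, 142) [78 52 34] [ 12 144  78]
(330, 215) [130 117  99] [ 17  61 130]
block ((531.270751953125, 42.34315490722656), (90.87753295898438, 152.55099487304688), 53.09760284423828) 136
[[442.99243   51.807514]
 [564.9813   -39.792294]
 [619.5491    32.878796]
 [497.56018  124.47861 ]]
fence ((763.255615234375, -51.63758850097656), (452.1978454589844, 75.18960571289062), 80.8619613647461) [[ 690.23035 -268.89642]
 [ 764.4657  -280.83755]
 [ 836.2809   165.62125]
 [ 762.04553  177.56238]]
cands [[ 0.618  0.035  0.06 ]
 [ 0.567 -0.035  0.06 ]
 [ 0.447  0.045  0.06 ]
 [ 0.5    0.123  0.06 ]]
glue cap [[0.524 0.282 0.16 ]] jar lid [[ 0.477 -0.293  0.085]] driver [[0.592 0.44  0.01 ]
 [0.407 0.487 0.01 ]]
```

View pics/c1.png

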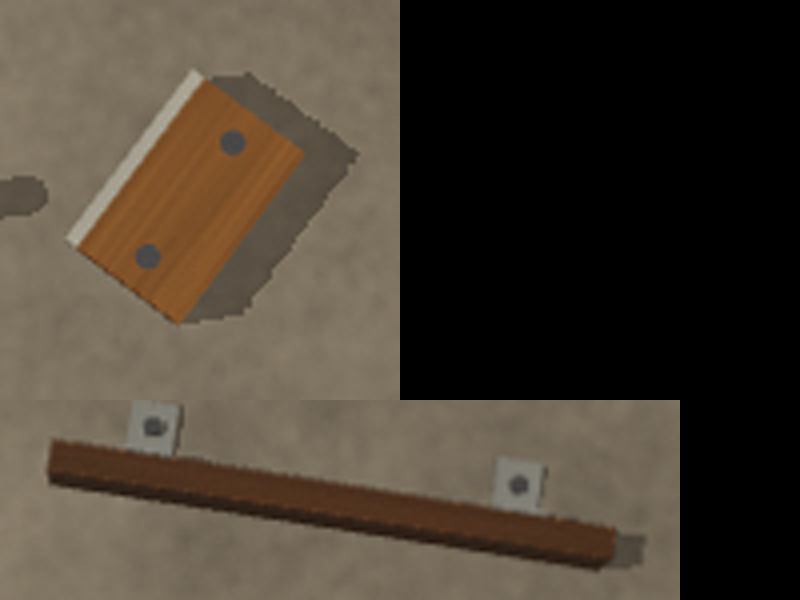

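Block wood top is 91 × 153 mm plus the metal strip, which fits. That puts its centre near (0.534, 0.046) with yaw about 53°. The fence yaw is about −9°, so the block needs about 62° clockwise. I'll push the far end of the metal side first, then the left end of the bare side.

```bash
python3 - <<'E'
from h import *
w=ray("top",[(217.5,146),(355,167.9)],0)
t=ray("top",[(218,142),(358,164.5)],.045)
for p in (w,t):
    d=p[0]-p[1]; print(p.round(4),np.linalg.norm(d),"yaw",np.degrees(np.arctan2(-d[0],d[1])),p.mean(0).round(4))
E
python3 -m pendant '[[1,[0.6,1,0],-0.058],[1,[0.6,1,0],-0.058],[1,[0.6,1,0],-0.058],[1,[0.6,1,0],-0.058],[1,[0.6,1,0],-0.028],[1,[0.6,1,0],0],[1,[0.6,1,0],0],[1,[0.6,1,0],0],[1,[0.6,1,0],0],[1,[0.6,1,0],0],[1,[0.6,1,0],0],[1,[0.6,1,0],0],[1,[0.6,1,0],0],[1,[0.6,1,0],0],[1,[0.6,1,0],0],[1,[0.6,1,0],0],[1,[0.6,1,0],0],[1,[0.6,1,0],0],[1,[0.6,1,0],0],[1,[0.6,1,0],0]]'
```

```text
[[ 0.7727  0.174   0.    ]
 [ 0.7066 -0.2423  0.    ]] 0.4215177870952622 yaw -9.019899803232795 [ 0.7396 -0.0342  0.    ]
[[ 0.7735  0.1702  0.045 ]
 [ 0.7079 -0.2398  0.045 ]] 0.41528383818667836 yaw -9.087648143849618 [ 0.7407 -0.0348  0.045 ]
t: 1.77
tcp_pos: [0.5336, -0.0783, 0.2308]
eef_rot: [-3.142, 0.001, -0.162]
ft_force: [-0.1, 0.2, -0.0]
gripper_width: 0.0002
```

```bash
python3 -m pendant '[[1,[0.57,0.85,0],0],[1,[0.57,0.85,0],0],[1,[0.57,0.85,0],0],[1,[0.57,0.85,0],0],[1,[0.57,0.85,0],0],[1,[0.57,0.85,0],0],[1,[0.57,0.85,0],0],[1,[0,0,0],0],[1,[0,0,-1],0],[1,[0,0,-1],0],[1,[0,0,-1],0],[1,[0,0,-1],0],[1,[0,0,-1],0]]'
```

```text
t: 2.85
tcp_pos: [0.6267, 0.0221, 0.1049]
eef_rot: [-3.106, 0.001, -0.083]
ft_force: [0.3, -1.4, 0.6]
gripper_width: -0.0001
```

```bash
python3 -m pendant '[[1,[0,0,0],0],[1,[0,0,0],0],[1,[0,0,0],0]]'; python3 - <<'E'
from h import *
s=arm.get_state(); print(s["joints"],s["dq"],s["tau"]); snap("scene","sc1.png")
E
```

```text
t: 3.1
tcp_pos: [0.6282, 0.0222, 0.1075]
eef_rot: [-3.106, -0.001, -0.083]
ft_force: [0.6, 0.6, 0.4]
gripper_width: 0.0001
[-0.08412117  0.36687701 -0.17574236  1.02736423  0.0357805   3.14057812] [ 0.00200856 -0.01437035  0.02983137 -0.00485197 -0.00045763 -0.00032002] [ 7.56065390e-03 -4.49476290e+01  2.54994375e+01  1.17320661e-01
  9.52165201e-02  1.44325537e-05]
```

View pics/sc1.png

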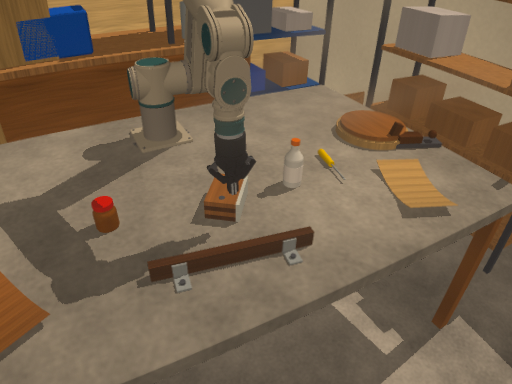

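Joint 6 reached its limit. I'll use the equivalent half-turned yaw of about +171°.

```bash
python3 -m pendant '[[1,[0,0,0],0.0583],[1,[0,0,0],0.0583],[1,[0,0,0],0.0583],[1,[0,0,0],0.0583],[1,[0,0,0],0.0583],[1,[0,0,0],0.0583],[1,[0,0,0],0.0583],[1,[0,0,0],0.0583],[1,[0,0,0],0.0583],[1,[0,0,0],0.0583],[1,[0,0,0],0.0583],[1,[0,0,0],0.0583],[1,[0,0,0],0.0583],[1,[0,0,0],0.0583],[1,[0,0,0],0.0583],[1,[0,0,0],0.0583],[1,[0,0,0],0.0583],[1,[0,0,0],0.0583],[1,[0,0,0],0.0583],[1,[0,0,0],0.0583]]'
```

```text
t: 4.82
tcp_pos: [0.6296, 0.0224, 0.109]
eef_rot: [-3.108, 0.004, 2.365]
ft_force: [-0.2, -0.1, -0.3]
gripper_width: 0.0002
```

```bash
python3 -m pendant '[[1,[0,0.2,0],0.0583],[1,[0,0.5,0],0.0583],[1,[0.1,0.5,0],0.0583],[1,[0.1,0.5,0],0.0583],[1,[0,0.5,0],0.04],[1,[0,0,0],0],[1,[0,0,0],0]]'
```

```text
t: 5.4
tcp_pos: [0.634, 0.0778, 0.1083]
eef_rot: [-3.106, 0.004, 2.93]
ft_force: [-0.7, -0.7, 0.4]
gripper_width: -0.0
```

```bash
python3 -m pendant '[[1,[0,0.1,-0.9],0.026],[1,[0,0,-0.9],0],[1,[0,0,-0.9],0],[1,[0,0,-0.8],0],[1,[0,0,0],0],[1,[0,0,0],0]]'
```

```text
t: 5.9
tcp_pos: [0.632, 0.0791, 0.0184]
eef_rot: [-3.105, -0.002, 2.984]
ft_force: [0.2, 0.2, 0.6]
gripper_width: 0.0002
```

```bash
python3 -m pendant '[[1,[-0.12,-0.16,0],0],[1,[-0.12,-0.16,0],0],[1,[-0.12,-0.16,0],0],[1,[-0.12,-0.16,0],0],[1,[-0.13,-0.15,0],0],[1,[-0.13,-0.15,0],0],[1,[-0.14,-0.14,0],0],[1,[-0.14,-0.14,0],0],[1,[-0.15,-0.13,0],0],[1,[-0.15,-0.13,0],0],[1,[-0.16,-0.12,0],0],[1,[-0.16,-0.12,0],0],[1,[-0.17,-0.1,0],0],[1,[0,0,0],0]]'; python3 - <<'E'
from h import *
snap("top","t1.png")
E
```

```text
t: 7.07
tcp_pos: [0.5909, 0.0335, 0.021]
eef_rot: [-3.106, 0.008, 2.985]
ft_force: [3.7, -0.6, 2.0]
gripper_width: -0.0004
```

View pics/t1.png

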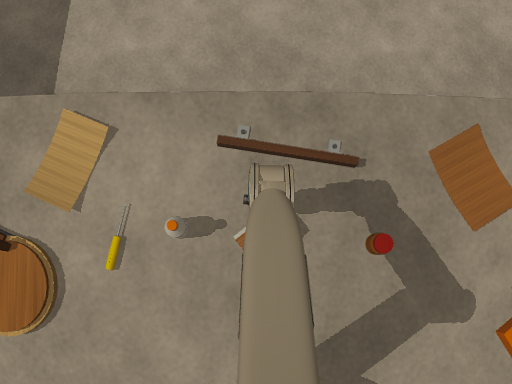

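The arm hides the block in the top view. I'll raise the fingers and carry them back over the block to the bare side, then look again.

```bash
python3 -m pendant '[[1,[0.2,0.15,0],0],[1,[0,0,1],0],[1,[0,0,1],0],[1,[0,0,1],0],[1,[0,0,1],0],[1,[-0.9,0.2,0],0],[1,[-0.9,0.2,0],0],[1,[-0.9,0.2,0],0],[1,[-0.9,0.2,0],0],[1,[-0.9,0.2,0],0],[1,[-0.9,0.2,0],0],[1,[-0.9,0.2,0],0],[1,[-0.9,0,0],0],[1,[0,0,0],0]]'; python3 - <<'E'
from h import *
a=snap("top"); b=snap("scene")
v=np.zeros((600,800,3),np.uint8)
v[:,:400]=cv2.resize(a[170:320,200:300],(400,600),interpolation=2); v[:600,400:]=cv2.resize(b[130:280,170:270],(400,600),interpolation=2)
cv2.imwrite("pics/v2.png",v[:,:,::-1])
E
```

```text
t: 8.28
tcp_pos: [0.4051, 0.0737, 0.1169]
eef_rot: [-3.104, -0.01, 2.987]
ft_force: [-1.1, 0.1, -0.7]
gripper_width: -0.0004
```

View pics/v2.png

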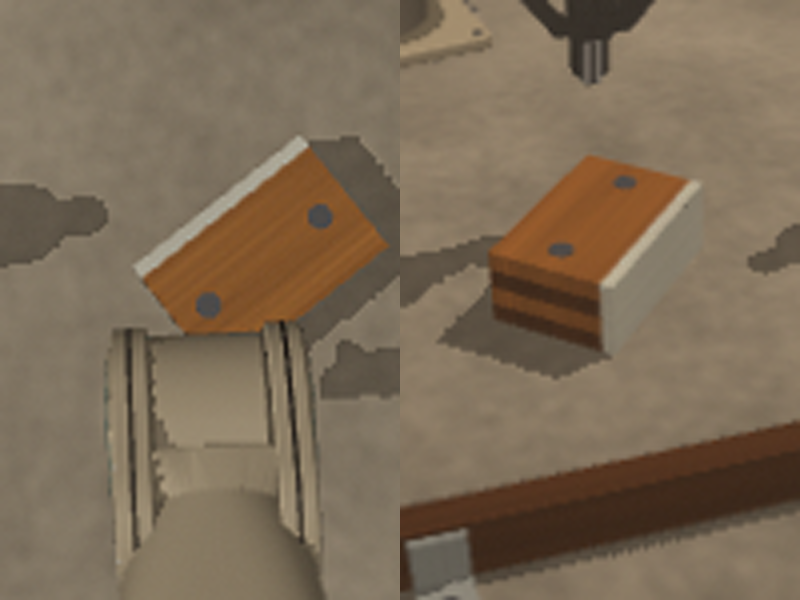

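In the top view the metal top edge runs from pixel (275,204) to (233.75,237). The scene view shows the block flat.

```bash
cat >> h.py <<'E'
F=np.array([.740,-.0345]); FY=np.radians(-9.05)
def pose(pts,loc,name="top"):
    "least-squares planar pose from top corner pixels and their local xy"
    w=ray(name,pts,.06)[:,:2]; l=np.array(loc,float)
    lc,wc=l-l.mean(0),w-w.mean(0)
    th=np.arctan2((lc[:,0]*wc[:,1]-lc[:,1]*wc[:,0]).sum(),(lc*wc).sum())
    R=np.array([[np.cos(th),-np.sin(th)],[np.sin(th),np.cos(th)]]); c=w.mean(0)-R@l.mean(0)
    print("c",c.round(4),"yaw",np.degrees(th).round(1),"err",np.degrees(th-FY).round(2),"res",np.abs(l@R.T+c-w).max().round(4))
    rf=np.array([[np.cos(FY),-np.sin(FY)],[np.sin(FY),np.cos(FY)]])
    print("face in fence",(rf.T@(c+R@[.05,0]-F)).round(4)); return c,R
E
python3 - <<'E'
from h import *
c,R=pose([(275,204),(233.75,237),(200+387/4,170+243/4)],[(.05,-.075),(.05,.075),(-.05,-.075)])
for l in [(-.085,.06),(-.065,.06)]: print((c+R@l).round(4))
E
```

```text
c [0.505  0.0346] yaw 38.9 err 47.97 res 0.0015
face in fence [-0.2095  0.0684]
[0.4012 0.0278]
[0.4167 0.0404]
```

```bash
python3 -m pendant '[[1,[-0.1,-0.9,0],0],[1,[0,-0.9,0],0],[1,[0,0,-1],0],[1,[0,0,-1],0],[1,[0,0,-1],0],[1,[0,0,-0.85],0],[1,[0,0,0],0],[1,[0,0,0],0]]'
```

```text
t: 9.05
tcp_pos: [0.4094, 0.0282, 0.0217]
eef_rot: [-3.105, -0.003, 2.986]
ft_force: [1.0, -0.3, 0.1]
gripper_width: 0.0
```

```bash
python3 -m pendant '[[1,[0.16,0.13,0],0],[1,[0.16,0.13,0],0],[1,[0.16,0.13,0],0],[1,[0.16,0.13,0],0],[1,[0.16,0.12,0],0],[1,[0.16,0.12,0],0],[1,[0.17,0.11,0],0],[1,[0.17,0.11,0],0],[1,[0.18,0.09,0],0],[1,[0.18,0.09,0],0],[1,[0.19,0.07,0],0],[1,[0.19,0.07,0],0],[1,[0.19,0.06,0],0],[1,[0.2,0.05,0],0],[1,[0.2,0.04,0],0],[1,[0,0,0],0]]'; python3 - <<'E'
from h import *
a=snap("top"); b=snap("scene")
v=np.zeros((600,800,3),np.uint8)
v[:,:400]=cv2.resize(a[170:320,200:300],(400,600),interpolation=2); v[:600,400:]=cv2.resize(b[130:280,170:270],(400,600),interpolation=2)
cv2.imwrite("pics/v3.png",v[:,:,::-1])
E
```

```text
t: 10.38
tcp_pos: [0.4737, 0.0658, 0.0225]
eef_rot: [-3.107, -0.004, 2.987]
ft_force: [-3.0, 1.0, -1.5]
gripper_width: 0.0001
```

View pics/v3.png

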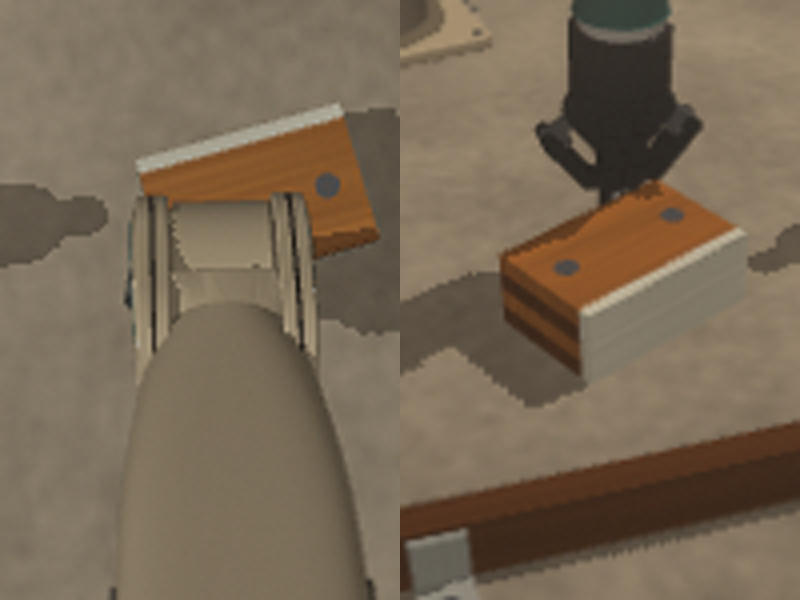

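The top crop shows the metal top edge from (342,103) to (137,160), which is (285.5,195.75) to (234.25,210) in the full picture. The right rear top corner is at about (379,238). (7 pictures viewed)

```bash
python3 - <<'E'
from h import *
c,R=pose([(285.5,195.75),(234.25,210),(294.6,229)],[(.05,-.075),(.05,.075),(-.05,-.075)])
print((R.T@(arm.get_state()["tcp_pos"][:2]-c)).round(4))
E
```

```text
c [0.5457 0.0367] yaw 15.7 err 24.74 res 0.0013
face in fence [-0.1577  0.0607]
[-0.0613  0.0473]
```

```bash
python3 -m pendant '[[1,[-0.4,-0.1,0],0],[1,[-0.2,0.7,0],0],[1,[0,0,0],0],[1,[0.2,0.05,0],0],[1,[0.2,0.05,0],0],[1,[0.2,0.05,0],0],[1,[0.2,0.05,0],0],[1,[0.2,0.04,0],0],[1,[0.2,0.03,0],0],[1,[0.2,0.02,0],0],[1,[0.2,0.01,0],0],[1,[0.2,0,0],0],[1,[0.2,-0.01,0],0],[1,[0.2,-0.02,0],0],[1,[0,0,0],0]]'; python3 - <<'E'
from h import *
a=snap("top")
cv2.imwrite("pics/v4.png",cv2.resize(a[160:260,210:330],(720,600),interpolation=2)[:,:,::-1])
E
```

```text
t: 11.73
tcp_pos: [0.5157, 0.0867, 0.0221]
eef_rot: [-3.107, -0.002, 2.986]
ft_force: [-3.8, 3.2, -0.6]
gripper_width: -0.0002
```

View pics/v4.png

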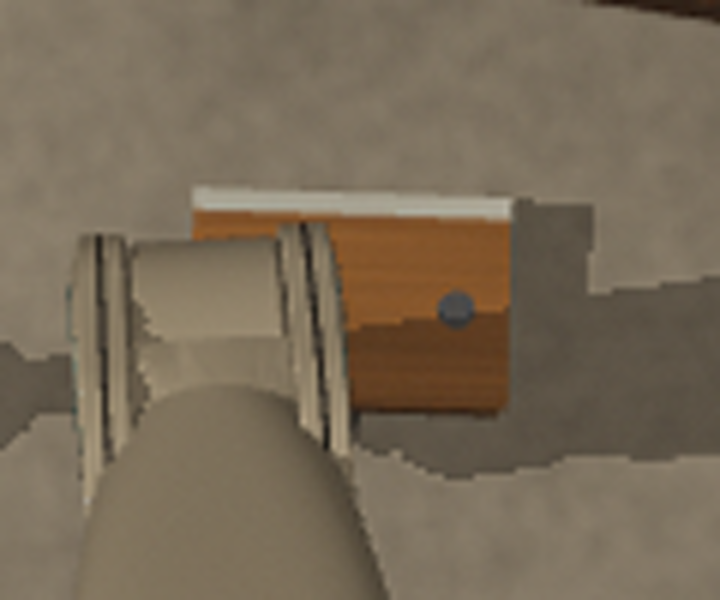

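Nearly square: the metal top edge is at pixels (242.2,191.2) to (295.3,193), and the rear right corner at (294.5,228.5). (8 pictures)

```bash
python3 - <<'E'
from h import *
c,R=pose([(295.3,193),(242.2,191.2),(294.5,228)],[(.05,-.075),(.05,.075),(-.05,-.075)])
rf=np.array([[np.cos(FY),-np.sin(FY)],[np.sin(FY),np.cos(FY)]])
print((R.T@(arm.get_state()["tcp_pos"][:2]-c)).round(4)); print("start2f",(c+R@[-.085,0]).round(4))
E
```

```text
c [0.574  0.0259] yaw -1.9 err 7.19 res 0.0005
face in fence [-0.1238  0.0398]
[-0.0603  0.0587]
start2f [0.4891 0.0286]
```

```bash
python3 -m pendant '[[1,[-0.8,0,0],0],[1,[-0.75,-0.6,0],0],[0,[0,-0.6,0],0],[0,[0,-0.6,0],0],[0,[0,0,-0.1],0],[0,[0,0,-0.1],0],[0,[0,0,0],0],[0,[0,0,0],0],[0,[0,0,0],0],[0,[0,0,0],0]]'
```

```text
t: 12.62
tcp_pos: [0.4773, 0.0417, 0.0176]
eef_rot: [-3.106, 0.0, 2.987]
ft_force: [-0.1, 0.6, 0.2]
gripper_width: 0.0857
```

```bash
python3 -m pendant '[[0,[0.2,-0.032,0],0],[0,[0.2,-0.032,0],0],[0,[0.2,-0.032,0],0],[0,[0.2,-0.032,0],0],[0,[0.2,-0.032,0],0],[0,[0.2,-0.032,0],0],[0,[0.2,-0.032,0],0],[0,[0.2,-0.032,0],0],[0,[0.2,-0.032,0],0],[0,[0.2,-0.032,0],0],[0,[0.2,-0.032,0],0],[0,[0.2,-0.032,0],0],[0,[0.2,-0.032,0],0],[0,[0.2,-0.032,0],0],[0,[0.2,-0.032,0],0],[0,[0.2,-0.032,0],0],[0,[0.2,-0.032,0],0],[0,[0.2,-0.032,0],0],[0,[0.2,-0.032,0],0],[0,[0.2,-0.032,0],0]]'; python3 - <<'E'
from h import *
p=arm.get_state()["tcp_pos"][:2]
rf=np.array([[np.cos(FY),-np.sin(FY)],[np.sin(FY),np.cos(FY)]]);print("tcp in fence",rf.T@(p-F))
a=snap("top")
cv2.imwrite("pics/v5.png",cv2.resize(a[130:230,220:340],(720,600),interpolation=2)[:,:,::-1])
E
```

```text
t: 14.28
tcp_pos: [0.5704, 0.0261, 0.0162]
eef_rot: [-3.105, -0.013, 2.986]
ft_force: [-12.3, 2.5, 9.5]
gripper_width: 0.0852
tcp in fence [-0.1770615   0.03314696]
```

View pics/v5.png

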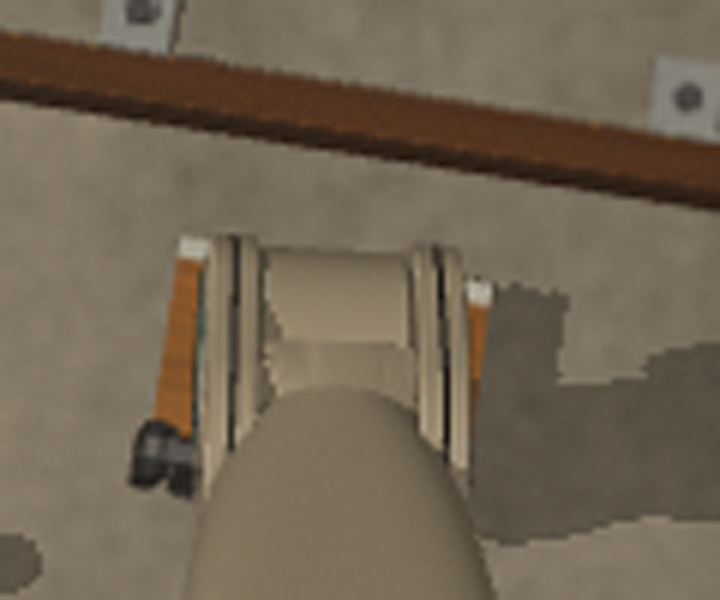

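The fingers straddle the rear side and the block is square: the metal edge, (180,237) to (495,281) in the crop, is parallel to the fence. About 66 mm remain.

```bash
python3 -m pendant '[[0,[0.2,-0.032,0],0],[0,[0.2,-0.032,0],0],[0,[0.2,-0.032,0],0],[0,[0.2,-0.032,0],0],[0,[0.2,-0.032,0],0],[0,[0.2,-0.032,0],0],[0,[0.2,-0.032,0],0],[0,[0.2,-0.032,0],0],[0,[0.2,-0.032,0],0],[0,[0.2,-0.032,0],0],[0,[0.2,-0.032,0],0],[0,[0,0,0],0]]'
```

```text
t: 15.33
tcp_pos: [0.6286, 0.0168, 0.0162]
eef_rot: [-3.105, -0.007, 2.986]
ft_force: [-5.8, 1.2, 0.9]
gripper_width: 0.0854
```

```bash
python3 -m pendant '[[0,[0.08,-0.013,0],0],[0,[0.08,-0.013,0],0],[0,[0.08,-0.013,0],0],[0,[0.08,-0.013,0],0]]';python3 -m pendant '[[0,[0.08,-0.013,0],0],[0,[0.08,-0.013,0],0]]'; python3 - <<'E'
from h import *
p=arm.get_state()["tcp_pos"][:2]
rf=np.array([[np.cos(FY),-np.sin(FY)],[np.sin(FY),np.cos(FY)]]);print("tcp in fence",rf.T@(p-F))
E
```

```text
t: 15.67
tcp_pos: [0.6339, 0.0159, 0.0162]
eef_rot: [-3.105, -0.012, 2.986]
ft_force: [-10.8, 1.8, 5.7]
gripper_width: 0.0858
t: 15.83
tcp_pos: [0.6353, 0.0157, 0.0162]
eef_rot: [-3.105, -0.017, 2.986]
ft_force: [-22.0, 3.9, 17.1]
gripper_width: 0.0855
tcp in fence [-0.11124724  0.0330947 ]
```

Force jumped to 22 N at −111 mm, as predicted for contact. I'll press a little more, then back off straight.

```bash
python3 -m pendant '[[0,[0.08,-0.013,0],0],[0,[0.08,-0.013,0],0],[0,[0,0,0],0]]'
```

```text
t: 16.08
tcp_pos: [0.6351, 0.0157, 0.0162]
eef_rot: [-3.105, -0.025, 2.987]
ft_force: [-25.3, 4.4, 21.2]
gripper_width: 0.0857
```

```bash
python3 -m pendant '[[0,[-0.3,0.05,0],0],[0,[-0.8,0.13,0],0],[0,[-0.8,0.13,0],0],[0,[-0.8,0.13,0],0],[0,[0,0,1],0],[0,[0,0,1],0],[0,[0,0,1],0],[0,[0,0,1],0],[0,[-0.5,-1,0],0],[0,[-0.5,-1,0],0],[0,[-0.5,-1,0],0],[0,[-0.5,-1,0],0],[0,[-0.5,-1,0],0],[0,[0,-1,0],0],[0,[0,-1,0],0],[0,[0,-1,0],0],[0,[0,0,0],0],[0,[0,0,0],0]]'; python3 - <<'E'
from h import *
a=snap("top"); b=snap("scene")
v=np.zeros((600,800,3),np.uint8)
v[:,:600]=cv2.resize(a[130:230,235:335],(600,600),interpolation=2); v[:300,600:]=cv2.resize(b[180:300,190:270],(200,300),interpolation=2)
cv2.imwrite("pics/v6.png",v[:,:,::-1]); cv2.imwrite("pics/v6b.png",cv2.resize(b[170:290,150:310],(800,600),interpolation=2)[:,:,::-1])
E
```

```text
t: 17.58
tcp_pos: [0.5182, -0.1764, 0.1176]
eef_rot: [-3.106, 0.001, 2.983]
ft_force: [-0.3, -0.2, 0.2]
gripper_width: 0.0856
```

View pics/v6.png

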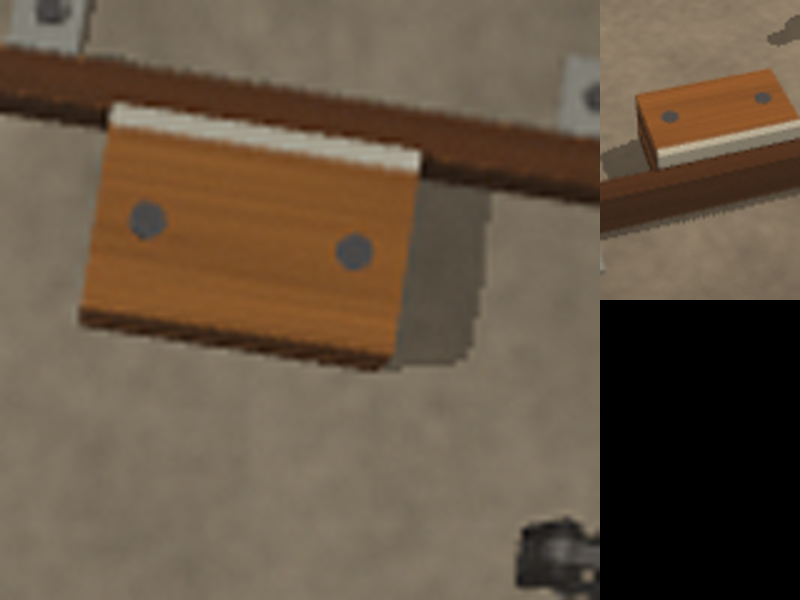

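View pics/v6b.png

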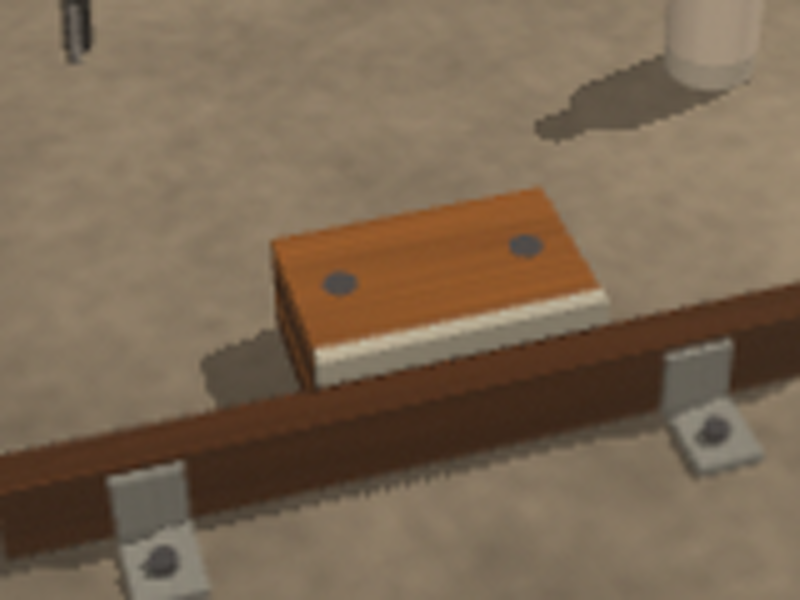

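The block sits along the fence with the metal edge at pixels (253.7,147) to (305.2,155.3). I'll check that numerically.

```bash
python3 - <<'E'
from h import *
pose([(305.2,155.3),(253.7,147),(248.7,181.7)],[(.05,-.075),(.05,.075),(-.05,.075)])
E
```

```text
c [ 6.93e-01 -2.00e-04] yaw -8.6 err 0.46 res 0.0013
face in fence [-0.0018  0.0269]
```

```bash
python3 -c "
from plant import hand_in
print(hand_in())"
```

```text
the job is handed in; nothing more can be done
None
```

The block is turned and flush on the fence, and the job is handed in at about 17.6 s on the robot's clock; `hand_in` gave no verdict.

- **Turning:** I pushed the far end of the metal side once, then the left end of the bare side twice. That brought the block from about 62° to about 7° off square, with the metal face still about 124 mm clear of the fence.
- **Pushing home:** I pushed it straight up with both fingers open against the rear side. The tool stopped at the predicted contact position while the force rose to about 25 N. I then backed off and lifted clear.
- **Last checks:** The face centre measured −1.8 mm from the fence, which is within the 2 mm calibration error. The block was 0.5° off parallel, 27 mm along from the fence's middle, and flat on the bench. The wrist force was about zero with the gripper clear.
- **Bystanders:** The arm was never driven near the glue bottle or the screwdriver, and passed over the screw jar at about 0.23 m. I did not measure any of the three again at the end.
- **What went wrong:** Joint 6 hit its range limit early on, before the arm had touched the block. A half turn of the wrist fixed it, but it left the tool tilted about 2° for the rest of the job.

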